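# Reset the locked stroke adjuster of a dosing drive

## Task

The stroke of the small dosing drive has to be reset: free the steel lock ring, turn the black pointer knob above it until its nose points the same way as the raised tooth on the graduated disc, and then tighten the lock ring again, firmly but not forced, so that the knob is clamped at that setting. Free the ring before you turn the knob, do not overtighten it, let go of everything at the end, and leave the things standing around where they are.

Things in the scene. Friction and masses are not known exactly. Their poses are not given: they have to be found in the camera images.
- dosing_drive: the dosing drive, fixed to the bench: white case 170 mm (its x) by 120 mm (its y), top face 70 mm above the bench, round pump head on its -x face. Origin on the bench under the middle of the case; z up. On its top, all about the vertical axis through the origin: graduated disc, 32 mm thick steel neck, lock ring, pointer knob.
- index_disc: flat graduated disc, 86 mm across, 4 mm thick, fixed on the case, with one raised dark tooth (16 x 6 mm, top 9 mm above the disc's underside) 26 to 42 mm from the axis. Origin on the axis at the underside; +x points from the axis to the tooth: the target direction, 0.6 to 1.2 rad anticlockwise (from above) of the drive's x axis.
- lock_ring: knurled steel lock ring, 48 mm across, 16 mm high, between disc and knob; origin on the axis at its underside, 88 mm above the bench and 14 mm above the disc; z up. It only turns, and stays where left. Grip it across at any angle from above, the knob standing between the fingers (28 mm above the ring's top, within 20 mm of the axis). Clockwise seen from above tightens, anticlockwise loosens.
- ring_middle (a point): point on the axis at the ring's mid height. Ring at the start: tight; 0.2 to 0.42 rad anticlockwise frees it, and it may go 1.4 rad. Free, it turns with 0.1 N m. Past its bite the torque to go on tightening (slowly) rises by about 0.65 N m per rad: tight from 0.2 rad past the bite (0.23 N m), best at 0.35 rad (0.33 N m), overtightened at 0.5 rad (0.43 N m).
- adjuster: black pointer knob above the ring: upright bar 28 mm long (its x, -15 to 13 mm), 14 mm thick (its y, the way to pinch it), 26 mm high, with a small nose low on its +x end to 19.5 mm from the axis and a white line along its top. Origin on the axis at its underside, 106 mm above the bench, 2 mm above the ring; z up; +x along the nose. Turns only about z; stays where left.
- knob_middle (a point): point on the axis at mid height of the knob's bar. The knob starts within 0.08 rad of the drive's x axis; it turns with 0.12 N m while the ring is loose and is held while the ring is tight. Turning the knob anticlockwise shifts the angle at which the ring bites clockwise, by an amount that is not given: at the new setting the ring is still loose when it is back at its old angle.
- clamp_washer: washer hidden inside the neck, not to be handled or seen; the ring presses it against the knob's flange, and the force on it is the clamping force: 0 N with the ring loose, about 45 N per rad of ring turn past the bite.
- cup: specimen cup with a screw lid, 65 mm across, 67 mm high, beside the drive; bystander.
- dish: closed petri dish, 84 mm across, 15 mm high, beside the drive; bystander.
- culture_bottle: slim culture bottle, 34 mm across, 117 mm high, beside the drive; bystander.
- marker: marker pen lying on the bench, 135 mm long; bystander.
- counter: hand tally counter lying on the bench, 56 x 67 mm, 21 mm high; bystander.

How it is judged:
By the outcome, as a careful person would: the job done as asked, in the order asked, and still so for the second after the job is handed in, with the robot touching nothing.
It also fails if it takes over 67 s, if anything falls off the work surface, if the arm or the gripper's body presses on something with over 40 N, if the wrist force passes 120 N, or if a joint passes its speed limit or range.

## Robot

A 6-joint arm with a two-finger parallel gripper is mounted at the origin on a cart in front of the work surface, level with it; the furniture and walls round the work are solid. World frame = base frame: x ahead of the robot, y to its left, z up, the work surface at z = 0. Lengths are in m, angles in rad, forces in N, time in s.
With the tool pointing down it reaches from about 0.4 to 0.825 m from the base axis. Payload 7 kg.
Tool frame: the origin (TCP) lies at the centre of the arm's flange, where the gripper is bolted on; the fingertips stand 178 mm ahead of it and the grasp point (between the pads) lies 159 mm ahead of it; z points along the fingers, y is the direction in which the jaws open and shut (so a half turn about z gives the same grasp; the last joint's range is limited). The gripper opens to 88 mm and grips with 3 to 60 N. Pads are 19 mm wide; open, the fingers measure 130 mm over their backs; the gripper's body (78 mm by 193 mm) begins 47 mm behind the grasp point.
Start: joints at [-0.985, 0.359, 0.012, 0, -1.224, -0.288], TCP at [0.198, -0.645, 0.405] pointing down, gripper open.
Joint ranges: [-3.07, 3.07], [-1.43, 2.12], [-1.02, 1.25], [-3.03, 1.67], [-3.05, -0], [-3.03, 3.03]. Speed limits (rad/s): [2.39, 2.39, 3.01, 3.14, 3.14, 3.14].

## Interface

Orientations are given as [roll, pitch, yaw] about the fixed x, y, z axes, in that order (R = Rz(yaw) Ry(pitch) Rx(roll)).
In Python, from station import arm gives the robot as it stands.
- The arm moves only by the shell command python3 -m handwheel 'ROWS' [OPENING] [FORCE]. ROWS is JSON, a list of rows, each a list of 4 numbers: the shift along the world's x, y, z in cm, then the turn about the world's z in rad. In form: [[dx, dy, dz, yaw], ...]. A call has 1 to 20 rows; each row shifts and turns the commanded pose from where the row before left it; what a row does not reach is not made up. A row lasts 1/10 s, in which the tool goes at most 50 mm and 8.59 degrees, less where a joint would pass 70% of its speed; a pose out of reach is approached as far as the arm can. A call is refused whole if a number of a shift passes 5 or a number of a turn 0.15, either way. A call with a gripper value outside its range is refused whole. OPENING is the closure, from 0 (fully open) to 1 (shut), set as the call begins (- or left out, the last holds). The fingers move at their own pace and stop on an object; FORCE is the grip in N (left out, the last holds). Time passes only in rows, so rows that do not move let the fingers close. It gives the time, the measured TCP pose, the force and the opening at its end, in the units of the state.
- arm.get_state(): the state, without advancing time (a new reading comes with each control period).
- arm.grab_frame(name): name is "scene" or "top" or "wrist"; returns a dict with "image" (480x640x3 uint8, red, green, blue), "depth" (480x640 float32, m along the optical axis (not along the pixel's ray), 0 where there is no reading), "vfov" (degrees; the focal length in pixels is half the picture's height over the tangent of half this angle, whatever the lens; pixels are square), "cx", "cy" (the principal point, pixels), "rvec" (rotation vector, rad) and "tvec" (3), from world to camera coordinates, as OpenCV has them. Camera axes: x right, y down, z forward; pixel columns grow to the right and rows downward; lengths in m; the calibration is good to about 2 mm. A picture is of the moment at which its call begins.
- arm.job_done(): hands the job in, once; it reports no verdict.
The state is a dict: "t": time; "q": joint angles; "qd": joint speeds; "joint_efforts": joint torques, N m; "eef_pos": TCP position; "ee_rot": TCP orientation; "force": force on the tool from outside, world axes, zero at the start; "moment": the same for the moment, N m; "width": finger opening in m.
Only numpy, scipy, OpenCV 4.12 (cv2) and the standard library are available. Lean on these libraries where they do the work, as an engineer would, in place of code of your own. Each camera call takes 0.05 s, during which the arm holds its last target.

## Working session

There is one attempt and no reset: what is moved stays moved. The work goes in short steps, Python scripts to look and compute and a shell command to move; the robot and the scene stay as the last step left them, time stands still between calls to the robot, and variables do not carry over. Pictures are saved under pics/ and viewed, and the job is handed in when it is done.

```bash
ls; mkdir -p pics; python3 - <<'E'
from station import arm
import cv2
s=arm.get_state()
print(s)
for n in ["scene","top","wrist"]:
    f=arm.grab_frame(n)
    cv2.imwrite(f"pics/{n}0.png",f["image"][:,:,::-1])
    print(n,f["vfov"],f["cx"],f["cy"],f["rvec"],f["tvec"])
E
```

```text
pics
{'t': 0.0, 'q': array([-9.84914907e-01,  3.59400597e-01,  1.10541713e-02, -3.53614606e-04,
       -1.22411338e+00, -2.88103260e-01]), 'qd': array([ 0.001016  , -0.00189392, -0.0002842 , -0.00028668, -0.00047394,
        0.00095857]), 'joint_efforts': array([ 2.99754516e-03, -5.82716417e+01,  2.93052417e+01,  6.99702457e+00,
        6.89351640e-03, -1.69596965e-04]), 'eef_pos': array([ 0.19798584, -0.64510455,  0.40371091]), 'ee_rot': array([ 3.13990327e+00, -1.53981098e-04, -2.84393479e+00]), 'force': array([0.11488587, 0.70186472, 0.628144  ]), 'moment': array([-0.00589696, -0.01266174,  0.03661439]), 'width': 0.08774684973650347}
scene 57.38075240591165 320.46528155563453 240.50736014920577 [ 0.72571405 -2.63379832  1.0799869 ] [0.44722582 0.28703116 0.92797389]
top 56.684234342516994 317.9604815090908 237.2040089597756 [ 2.15276764 -2.16804976  0.10449872] [-0.03426179  0.54486831  1.06048888]
wrist 59.52798498895881 322.8393873545085 245.60649598052515 [-1.76564165 -2.38544241 -0.32090682] [ 0.67409751 -0.03418568  0.38965789]
```

View pics/scene0.png

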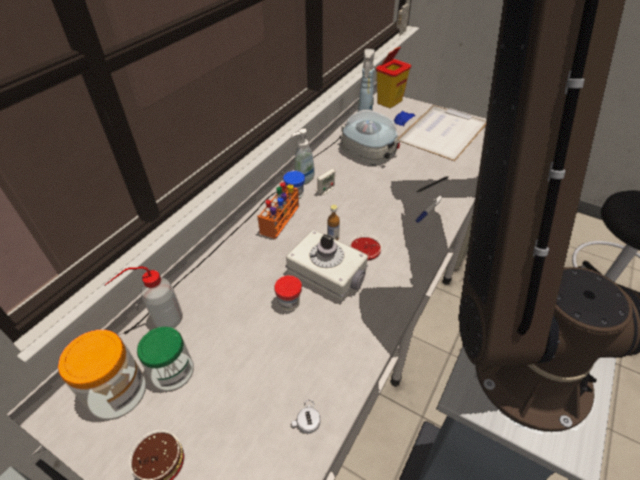

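View pics/top0.png

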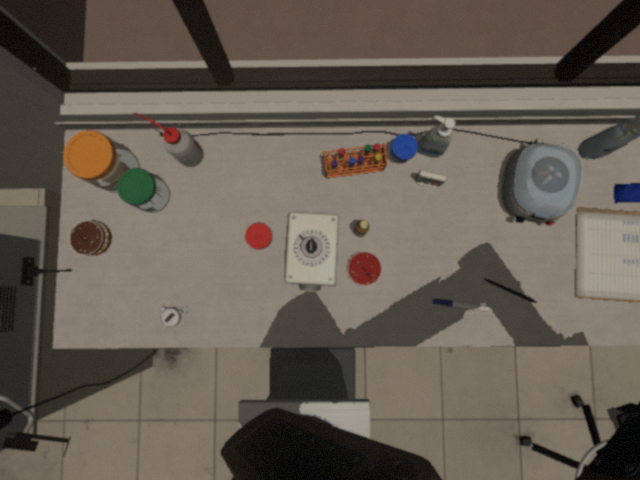

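View pics/wrist0.png

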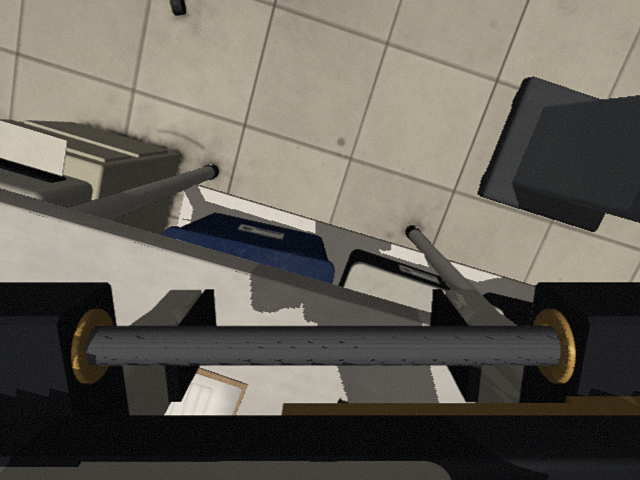

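The top view shows the drive at about (311,247), with the cup left at (258,235), the bottle at (361,228) and the dish at (365,268). I'll zoom in and measure.

```bash
cat > h.py <<'E'
import numpy as np, cv2
from station import arm
def K(f):
    fl=240/np.tan(np.radians(f["vfov"])/2)
    return np.array([[fl,0,f["cx"]],[0,fl,f["cy"]],[0,0,1]])
def onplane(f,uv,z):
    R=cv2.Rodrigues(np.array(f["rvec"]))[0];t=np.array(f["tvec"]).reshape(3)
    uv=np.atleast_2d(uv).astype(float)
    d=np.c_[uv,np.ones(len(uv))]@np.linalg.inv(K(f)).T@R
    c=-R.T@t
    s=(z-c[2])/d[:,2]
    return c+d*s[:,None]
def proj(f,P):
    return cv2.projectPoints(np.atleast_2d(P).astype(float),np.array(f["rvec"]),np.array(f["tvec"]),K(f),None)[0].reshape(-1,2)
def crop(f,x0,y0,x1,y1,k,name):
    c=f["image"][y0:y1,x0:x1,::-1]
    cv2.imwrite(name,cv2.resize(c,None,fx=k,fy=k,interpolation=cv2.INTER_CUBIC))
E
python3 - <<'E'
from h import *
f=arm.grab_frame("top")
crop(f,275,200,350,300,6,"pics/top1.png")
print(f["depth"][247,290:330:4], (-cv2.Rodrigues(np.array(f["rvec"]))[0].T@np.array(f["tvec"]).reshape(3)))
print(onplane(f,[[311,247]],.132),onplane(f,[[258,235]],.067),onplane(f,[[361,228]],.117),onplane(f,[[365,268]],.015))
# case: white mask
im=f["image"][200:300,275:350].astype(int)
m=((im.min(2)>165)).astype(np.uint8)
for c in cv2.findContours(m,cv2.RETR_EXTERNAL,cv2.CHAIN_APPROX_NONE)[0]:
    if cv2.contourArea(c)>800:
        r=cv2.minAreaRect(c); b=cv2.boxPoints(r)+[275,200]; print(b,onplane(f,b,.07))
g=arm.grab_frame("scene")
crop(g,270,215,390,305,6,"pics/scene1.png")
E
```

```text
[1.0447397 1.0423361 1.0441207 1.0131658 1.0043665 0.9855866 1.0060937
 1.0103252 1.0421747 1.044007 ] [ 0.42701009 -0.05014765  1.11258241]
[[ 0.5117824  -0.02371848  0.132     ]] [[0.54686332 0.1034799  0.067     ]] [[ 0.5552     -0.13620851  0.117     ]] [[ 0.46907072 -0.15318227  0.015     ]]
```

View pics/top1.png

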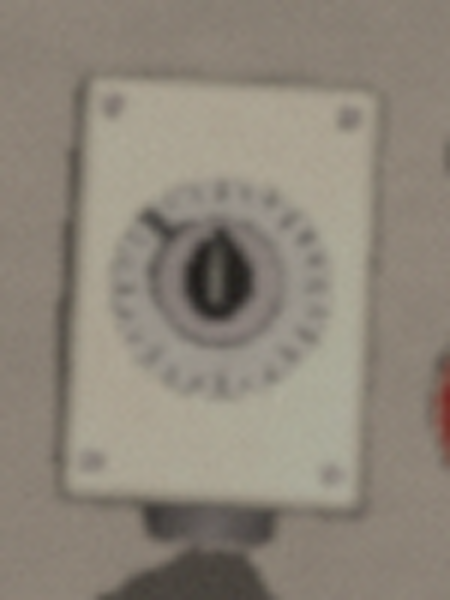

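View pics/scene1.png

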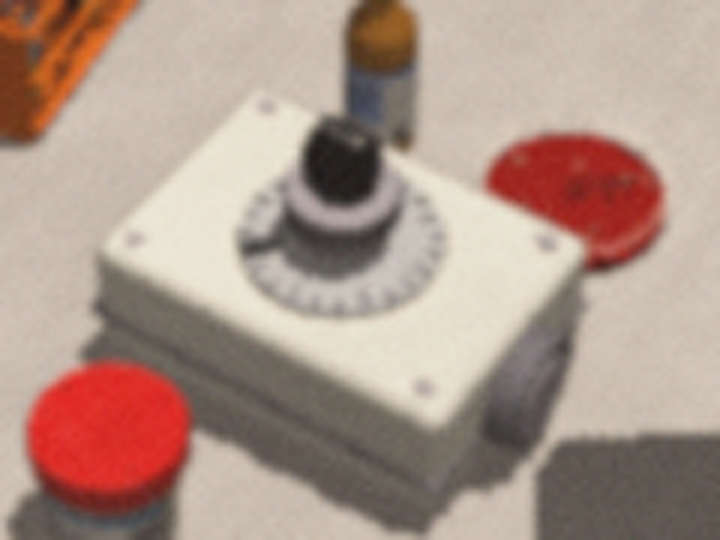

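Top crop: the tooth is at crop (160,225), the knob centre at (217,278) with its nose up, and the case is turned slightly. Next, the precise axis and angles.

```bash
python3 - <<'E'
from h import *
f=arm.grab_frame("top")
def up(p,k=6,o=(275,200)): return (np.array(p)+.5)/k-.5+np.array(o)
sc=up([(113,105),(349,118),(332,474),(92,460)])
P=onplane(f,sc,.07)[:,:2]; print(P,P.mean(0))
v=(P[0]+P[1]-P[2]-P[3]); print("drive yaw",np.arctan2(v[1],v[0]))
im=f["image"][200:300,275:350]
hsv=cv2.cvtColor(im,cv2.COLOR_RGB2HSV)
g=im.astype(int); 
yel=g[:,:,0]-g[:,:,2]
print(g[50,[5,15,20,30,36,40,60,66,72]])
m=((g.min(2)>135)|((yel>18)&(g[:,:,0]>140))).astype(np.uint8)
m=cv2.morphologyEx(m,cv2.MORPH_OPEN,np.ones((3,3)))
for c in cv2.findContours(m,cv2.RETR_EXTERNAL,cv2.CHAIN_APPROX_NONE)[0]:
    if cv2.contourArea(c)>800:
        b=cv2.boxPoints(cv2.minAreaRect(c))+[275,200]; Q=onplane(f,b,.07)[:,:2];print(b,Q,Q.mean(0),[np.linalg.norm(Q[i]-Q[i-1]) for i in range(4)])
disc=onplane(f,up([(222,290)]),.074); print("disc",disc)
ring=onplane(f,up([(217,282)]),.104); print("ring",ring)
kn=onplane(f,up([(217,280)]),.12); print("knob",kn)
t=onplane(f,up([(160,226),(150,212),(172,240)]),.079);print("tooth",t)
# depth-based
d=f["depth"];
print(onplane(f,[[320,240]],0), d[280,275:345:10])
E
```

```text
[[ 0.58860893  0.01930137]
 [ 0.58265656 -0.07384358]
 [ 0.44288053 -0.06583536]
 [ 0.44892778  0.02755252]] [ 0.51576845 -0.02320626]
drive yaw -0.058116445683985204
[[136 126 115]
 [169 161 144]
 [146 142 133]
 [125 116 110]
 [ 65  64  56]
 [ 77  72  67]
 [157 150 135]
 [141 130 119]
 [137 128 116]]
[[285.70404816 281.22853088]
 [289.61852264 212.07275009]
 [337.89779663 214.80553436]
 [333.98332214 283.96131897]] [[ 0.43741515  0.03738846]
 [ 0.60070472  0.02831644]
 [ 0.59319226 -0.08613965]
 [ 0.43034254 -0.0751898 ]] [ 0.51541367 -0.02390614] [np.float64(0.1128002132774457), np.float64(0.16354138588256797), np.float64(0.11470237096818962), np.float64(0.1632174321354246)]
disc [[ 0.51463181 -0.02351167  0.074     ]]
ring [[ 0.51515865 -0.02239933  0.104     ]]
knob [[ 0.51450945 -0.02284304  0.12      ]]
tooth [[ 5.39406224e-01  3.99697721e-04  7.90000000e-02]
 [ 5.44926438e-01  4.28716021e-03  7.90000000e-02]
 [ 5.33886820e-01 -4.26210785e-03  7.90000000e-02]]
[[ 0.54068062 -0.04287114  0.        ]] [1.1087694 1.0412537 1.0396444 1.0391415 1.0360836 1.0375447 1.1108482]
```

```bash
python3 -m handwheel '[[2.2,4.3,0,0],[2.2,4.3,0,0],[2.2,4.3,0,0],[2.2,4.3,0,0],[2.2,4.3,0,0],[2.2,4.3,0,0],[2.2,4.3,0,-0.04],[2.2,4.3,0,-0.04],[2.2,4.3,0,-0.04],[2.2,4.3,0,-0.04],[2.2,4.3,0,-0.04],[2.2,4.3,0,-0.04],[2.2,4.3,0,-0.04],[2.2,4.3,0,-0.04],[0.9,2.0,0,-0.04],[0,0,0,0]]' 0; python3 - <<'E'
from h import *
s=arm.get_state(); print(s)
f=arm.grab_frame("wrist"); cv2.imwrite("pics/w1.png",f["image"][:,:,::-1])
R=cv2.Rodrigues(np.array(f["rvec"]))[0];print(-R.T@np.array(f["tvec"]).reshape(3),R[2])
print(proj(f,[[.515,-.0232,.132],[.515,-.0232,.104],[.515,-.0232,.074]]))
E
```

```text
t: 1.9
eef_pos: [0.5162, -0.0207, 0.4044]
ee_rot: [3.142, -0.0, 3.081]
force: [-0.5, -1.3, -0.2]
width: 0.0876
{'t': 1.9, 'q': array([ 3.40312679e-01,  9.70218743e-02, -3.32914522e-01, -5.53872145e-05,
       -1.14091391e+00, -1.97132703e+00]), 'qd': array([-4.25055660e-02, -2.31012510e-02, -2.95754961e-02,  6.86821881e-05,
       -9.42259715e-03,  7.73803513e-02]), 'joint_efforts': array([ 1.05504792e+00, -3.55925667e+01,  2.88773650e+01,  6.70540631e+00,
        1.93932321e-02, -9.51025262e-01]), 'eef_pos': array([ 0.51617749, -0.02068556,  0.40438556]), 'ee_rot': array([ 3.14156734e+00, -6.93383631e-05,  3.08135154e+00]), 'force': array([-0.505021  , -1.26121423, -0.2469919 ]), 'moment': array([-0.15432812,  0.01741275, -0.01611134]), 'width': 0.08760372473340254}
[ 0.44603621 -0.01619823  0.38426478] [ 0.26248319 -0.01578003 -0.96480753]
[[318.26718018 246.39423229]
 [318.68170265 235.61422357]
 [319.04757083 226.09951119]]
```

View pics/w1.png

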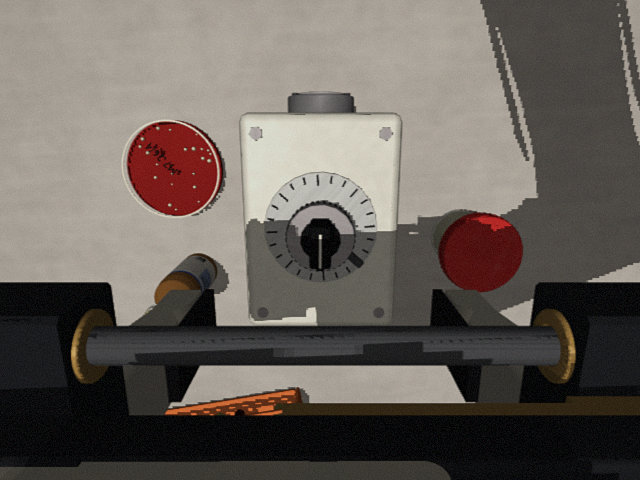

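The wrist view shows the disc centred near (320,227), the tooth at (357,257) and the knob line from (320,233) to (320,268). I'll zoom in for the angles.

```bash
python3 - <<'E'
from h import *
f=arm.grab_frame("wrist"); crop(f,260,165,380,290,6,"pics/w2.png")
E
```

```text
(no output)
```

View pics/w2.png

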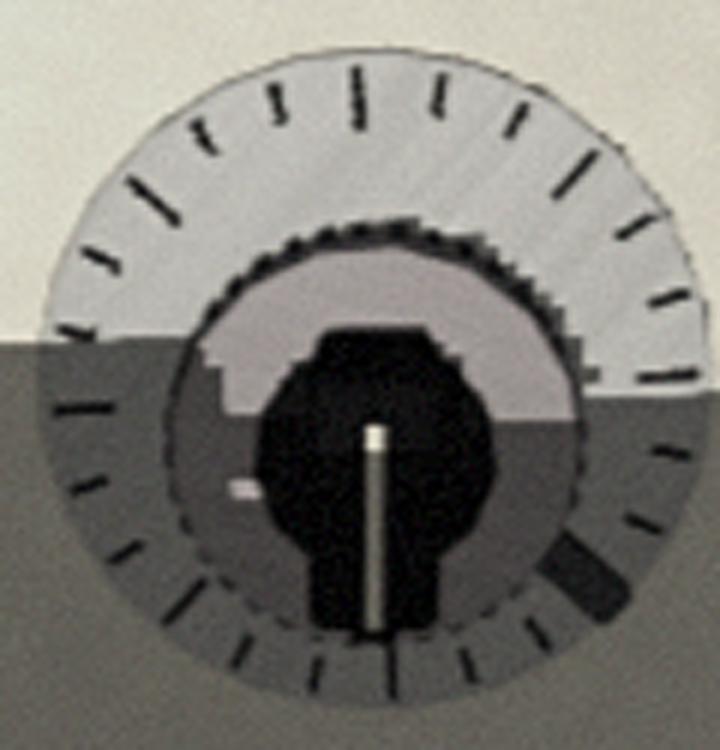

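```bash
python3 - <<'E'
from h import *
f=arm.grab_frame("wrist")
def up(p,k=6,o=(260,165)): return (np.array(p)+.5)/k-.5+np.array(o)
W=lambda p,z: onplane(f,up(p),z)[:,:2]
e=W([(375,47),(38,370),(710,355),(385,707),(150,145),(600,140),(130,605)],.074)
A=np.c_[2*e,np.ones(len(e))];x=np.linalg.lstsq(A,(e**2).sum(1),rcond=None)[0]
c=x[:2];print("disc centre",c,np.sqrt(x[2]+c@c))
t=W([(358,98),(392,670),(85,408),(667,377)],.074)
d1=t[1]-t[0];d2=t[3]-t[2]
print("tick angles",np.arctan2(*d1[::-1]),np.arctan2(*d2[::-1])-np.pi/2)
a,b=np.linalg.solve(np.c_[d1,-d2],t[2]-t[0]);print("tick centre",t[0]+a*d1)
tt=W([(570,530),(540,578),(632,580),(603,620)],.079);
v=tt[2]+tt[3]-tt[0]-tt[1];print("tooth dir by edge",np.arctan2(v[1],v[0]),"by centre",[np.arctan2(*(tt.mean(0)-q)[::-1]) for q in (c,t[0]+a*d1)], np.linalg.norm(tt.mean(0)-c))
l=W([(374,430),(374,630)],.132);v=l[1]-l[0];print("line",l,np.arctan2(v[1],v[0]))
r=W([(168,430),(585,420),(372,245)],.104);print("ring",(r[0]+r[1])/2,r)
E
```

```text
disc centre [ 0.51669414 -0.02327542] 0.04241883196536526
tick angles -0.003995733065390013 -0.006882729483936867
tick centre [ 0.51681352 -0.02324381]
tooth dir by edge 0.8611560951123494 by centre [np.float64(0.8001044579141242), np.float64(0.8019123395514816)] 0.035300538043072684
line [[ 0.50731516 -0.02272758]
 [ 0.52900622 -0.02407473]] -0.06202662232832454
ring [ 0.51367461 -0.02290466] [[ 0.51279528 -0.04679407]
 [ 0.51455394  0.00098475]
 [ 0.4928456  -0.02211084]]
```

```bash
python3 -m handwheel '[[0.1,0,-3,0],[0,0,-3,0],[0,0,-3,0],[0,0,-2.5,0],[0,0,-2,0],[0,0,-1,0],[0,0,0,0],[0,0,0,0]]' 0; python3 - <<'E'
from h import *
s=arm.get_state(); print(s['eef_pos'],s['ee_rot'],s['force'],s['moment'])
f=arm.grab_frame("wrist"); cv2.imwrite("pics/w3.png",f["image"][:,:,::-1])
E
```

```text
t: 2.85
eef_pos: [0.5163, -0.0237, 0.2605]
ee_rot: [3.142, 0.001, 3.079]
force: [0.1, -0.4, -0.0]
width: 0.0876
[ 0.51632995 -0.02367129  0.26048846] [3.14153508e+00 9.37980276e-04 3.07905853e+00] [ 0.11644416 -0.37009834 -0.00603285] [ 0.00683458 -0.01997977 -0.00214046]
```

View pics/w3.png

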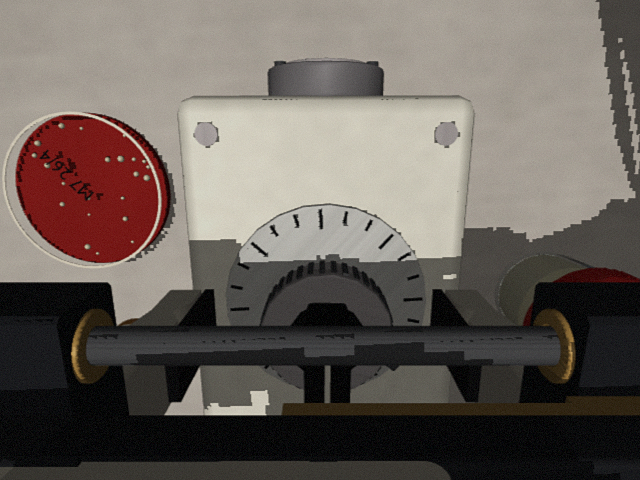

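The ring sits centred between the fingers (fingers at 214 and 432, disc centre about 326). Closing on it.

```bash
python3 -m handwheel '[[0,0,0,0],[0,0,0,0],[0,0,0,0],[0,0,0,0],[0,0,0,0],[0,0,0,0],[0,0,0,0],[0,0,0,0]]' 1 50; python3 - <<'E'
from h import *
s=arm.get_state(); print(s['eef_pos'],s['ee_rot'],s['force'],s['moment'])
E
```

```text
t: 3.7
eef_pos: [0.5161, -0.0227, 0.2597]
ee_rot: [3.141, 0.0, 3.08]
force: [-1.4, 4.3, 1.8]
width: 0.0469
[ 0.51607289 -0.02267312  0.25970936] [3.14068987e+00 2.61315187e-04 3.07968409e+00] [-1.44561822  4.27270343  1.81703005] [1.7486194  0.52010116 0.10374343]
```

```bash
m='from station import arm; s=arm.get_state(); print("W",s["eef_pos"].round(4),s["ee_rot"].round(4),s["force"].round(1),s["moment"].round(3),s["width"])'
python3 -m handwheel '[[0,0.05,0,0.05],[0,0,0,0.05],[0,0,0,0]]'; python3 -c "$m"
python3 -m handwheel '[[0,0,0,0.05],[0,0,0,0.05],[0,0,0,0.05],[0,0,0,0]]'; python3 -c "$m"
```

```text
t: 4.0
eef_pos: [0.5161, -0.0226, 0.2598]
ee_rot: [3.141, 0.0, -3.103]
force: [-0.6, 2.6, 1.6]
width: 0.0469
W [ 0.5161 -0.0226  0.2598] [ 3.1414e+00  2.0000e-04 -3.1026e+00] [-0.6  2.6  1.6] [0.641 0.26  0.208] 0.04692252152792722
t: 4.4
eef_pos: [0.5161, -0.0227, 0.2598]
ee_rot: [3.142, 0.0, -2.954]
force: [-0.7, 1.5, 0.5]
width: 0.0473
W [ 0.5161 -0.0227  0.2598] [ 3.1416e+00  3.0000e-04 -2.9542e+00] [-0.7  1.5  0.5] [0.454 0.249 0.081] 0.047267909149836015
```

```bash
m='from station import arm; s=arm.get_state(); print("W",s["eef_pos"].round(4),s["ee_rot"].round(4),s["force"].round(1),s["moment"].round(3),s["width"])'
python3 -m handwheel '[[0,0,0,0.05],[0,0,0,0.05],[0,0,0,0.05]]'; python3 -c "$m"
python3 -m handwheel '[[0,0,0,0.05],[0,0,0,0.05],[0,0,0,0.05]]'; python3 -c "$m"
```

```text
t: 4.7
eef_pos: [0.5161, -0.0228, 0.2598]
ee_rot: [-3.142, 0.0, -2.805]
force: [-0.6, -0.1, 2.4]
width: 0.0471
W [ 0.5161 -0.0228  0.2598] [-3.1415e+00  3.0000e-04 -2.8046e+00] [-0.6 -0.1  2.4] [ 0.087 -0.012 -0.086] 0.047069352240137245
t: 5.0
eef_pos: [0.5162, -0.0229, 0.2597]
ee_rot: [-3.141, 0.0, -2.655]
force: [0.7, -0.4, 1.6]
width: 0.047
W [ 0.5162 -0.0229  0.2597] [-3.1413e+00  2.0000e-04 -2.6546e+00] [ 0.7 -0.4  1.6] [-0.246 -0.082 -0.053] 0.04703088519438956
```

The ring turned 0.55 rad with no slip, then ran at free-friction torque (-0.09 N m). Releasing, rising and going to the knob.

```bash
m='from station import arm; s=arm.get_state(); print("W",s["eef_pos"].round(4),s["ee_rot"].round(4),s["force"].round(1),s["moment"].round(3),s["width"])'
python3 -m handwheel '[[0,0,0,0],[0,0,0,0],[0,0,0,0],[0,0,0,0]]' 0; python3 -c "$m"
python3 -m handwheel '[[0,0,0.7,-0.14],[0,0,0.7,-0.14],[0,0,0.7,-0.14],[0,0,0.5,-0.13],[0,0,0,0],[0,0,0,0]]' 0;python3 -c "$m"
```

```text
t: 5.4
eef_pos: [0.516, -0.0228, 0.2596]
ee_rot: [3.142, -0.0, -2.655]
force: [-0.8, -0.2, 0.2]
width: 0.0732
W [ 0.516  -0.0228  0.2596] [ 3.1415e+00 -2.0000e-04 -2.6550e+00] [-0.8 -0.2  0.2] [-0.009  0.027 -0.03 ] 0.07318995483304558
t: 6.0
eef_pos: [0.5159, -0.0228, 0.2855]
ee_rot: [3.141, 0.0, 3.083]
force: [-0.4, -0.8, -0.6]
width: 0.0876
W [ 0.5159 -0.0228  0.2855] [3.1415 0.     3.0828] [-0.4 -0.8 -0.6] [-0.071  0.02   0.02 ] 0.08763520444173699
```

```bash
m='from station import arm; s=arm.get_state(); print("W",s["eef_pos"].round(4),s["ee_rot"].round(4),s["force"].round(1),s["moment"].round(3),s["width"])'
python3 -m handwheel '[[0,0,0,0],[0,0,0,0],[0,0,0,0],[0,0,0,0],[0,0,0,0],[0,0,0,0],[0,0,0,0],[0,0,0,0],[0,0,0,0],[0,0,0,0],[0,0,0,0],[0,0,0,0]]' 1 30; python3 -c "$m"
```

```text
t: 7.2
eef_pos: [0.5161, -0.0226, 0.2871]
ee_rot: [3.141, 0.001, 3.08]
force: [-6.2, 4.5, 14.1]
width: 0.0139
W [ 0.5161 -0.0226  0.2871] [3.1413e+00 9.0000e-04 3.0797e+00] [-6.2  4.5 14.1] [ 1.209  2.237 -0.113] 0.013852942414404712
```

Closing pushed the tips onto something: fz is 14 N upward. I'll reopen, rise 4 mm and regrip.

```bash
m='from station import arm; s=arm.get_state(); print("W",s["eef_pos"].round(4),s["ee_rot"].round(4),s["force"].round(1),s["moment"].round(3),s["width"])'
python3 -m handwheel '[[0,0,0,0],[0,0,0.5,0],[0,0,0,0]]' 0.75; python3 -c "$m"
python3 -m handwheel '[[0,0,0,0],[0,0,0,0],[0,0,0,0],[0,0,0,0],[0,0,0,0]]' 1 30; python3 -c "$m"
python3 - <<'E'
from h import *
f=arm.grab_frame("wrist"); cv2.imwrite("pics/w4.png",f["image"][:,:,::-1])
g=arm.grab_frame("scene");crop(g,270,175,390,265,6,"pics/s4.png")
E
```

```text
t: 7.5
eef_pos: [0.5162, -0.0228, 0.2913]
ee_rot: [3.141, 0.001, 3.079]
force: [-0.0, -0.5, -0.1]
width: 0.0212
W [ 0.5162 -0.0228  0.2913] [3.1414e+00 1.0000e-03 3.0795e+00] [-0.  -0.5 -0.1] [-0.03  -0.013  0.01 ] 0.02118051468320042
t: 8.0
eef_pos: [0.516, -0.0226, 0.2905]
ee_rot: [3.141, -0.0, 3.079]
force: [-0.7, 3.7, 0.2]
width: 0.0139
W [ 0.516  -0.0226  0.2905] [ 3.1413e+00 -3.0000e-04  3.0793e+00] [-0.7  3.7  0.2] [ 1.614  0.444 -0.15 ] 0.013881860936001146
```

View pics/w4.png

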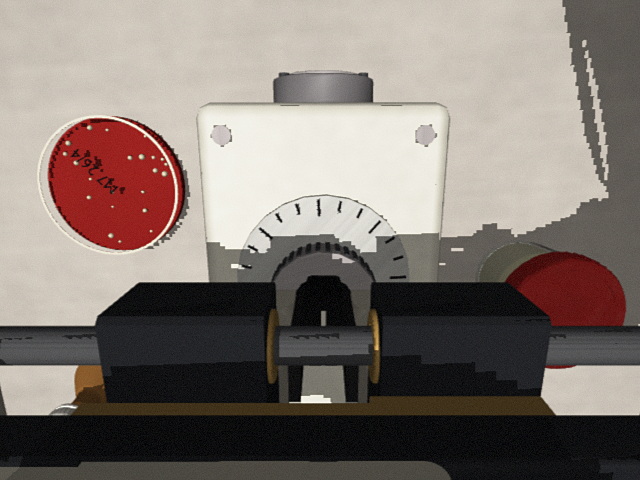

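View pics/s4.png

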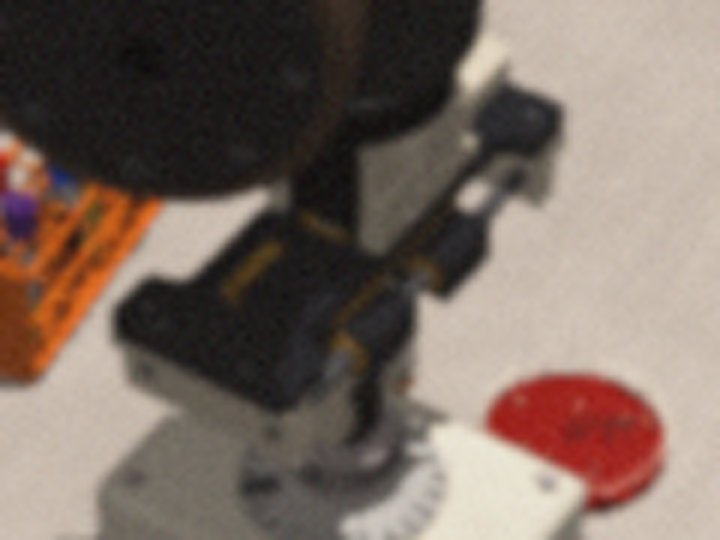

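The knob is pinched square: pad yaw minus π is -0.062, matching the measured line. Turning it +0.85.

```bash
m='from station import arm; s=arm.get_state(); print("W",s["eef_pos"].round(4),s["ee_rot"].round(4),s["force"].round(1),s["moment"].round(3),s["width"])'
python3 -m handwheel '[[0,0,0,0.05],[0,0,0,0.08],[0,0,0,0.08],[0,0,0,0.08],[0,0,0,0.08]]'; python3 -c "$m"
python3 -m handwheel '[[0,0,0,0.08],[0,0,0,0.08],[0,0,0,0.08],[0,0,0,0.08],[0,0,0,0.08],[0,0,0,0.08],[0,0,0,0],[0,0,0,0]]'; python3 -c "$m"
```

```text
t: 8.6
eef_pos: [0.516, -0.0229, 0.2905]
ee_rot: [-3.141, -0.0, -2.831]
force: [-0.6, 1.8, -1.2]
width: 0.014
W [ 0.516  -0.0229  0.2905] [-3.1415e+00 -3.0000e-04 -2.8306e+00] [-0.6  1.8 -1.2] [ 0.911  0.045 -0.069] 0.013975753182983768
t: 9.4
eef_pos: [0.5162, -0.0231, 0.2905]
ee_rot: [-3.141, -0.001, -2.356]
force: [3.4, -2.6, -4.6]
width: 0.0139
W [ 0.5162 -0.0231  0.2905] [-3.1410e+00 -5.0000e-04 -2.3559e+00] [ 3.4 -2.6 -4.6] [-1.055 -1.017  0.123] 0.01390539239465126
```

```bash
m='from station import arm; s=arm.get_state(); print("W",s["eef_pos"].round(4),s["ee_rot"].round(4),s["force"].round(1),s["moment"].round(3),s["width"])'
python3 -m handwheel '[[0,0,0,0],[0,0,0,0],[0,0,0,0],[0,0,2.5,0],[0,0,3,0],[0,0,3,0],[0,0,3,0],[0,0,0,0],[0,0,0,0]]' 0; python3 -c "$m"
python3 - <<'E'
from h import *
f=arm.grab_frame("wrist"); cv2.imwrite("pics/w5.png",f["image"][:,:,::-1])
np.savez("f5.npz",**{k:np.array(v) for k,v in f.items()})
p=proj(f,[.516,-.023,.1])[0].astype(int);print(p)
x,y=p[0]-60,p[1]-60;print(x,y)
crop(f,x,y,x+120,y+120,5,"pics/w5c.png")
E
```

```text
t: 10.3
eef_pos: [0.5158, -0.0227, 0.4063]
ee_rot: [-3.141, 0.002, -2.354]
force: [0.7, -0.3, -0.2]
width: 0.0804
W [ 0.5158 -0.0227  0.4063] [-3.1411e+00  1.7000e-03 -2.3542e+00] [ 0.7 -0.3 -0.2] [-0.004  0.084  0.027] 0.08035863864568346
[322 233]
262 173
```

View pics/w5c.png

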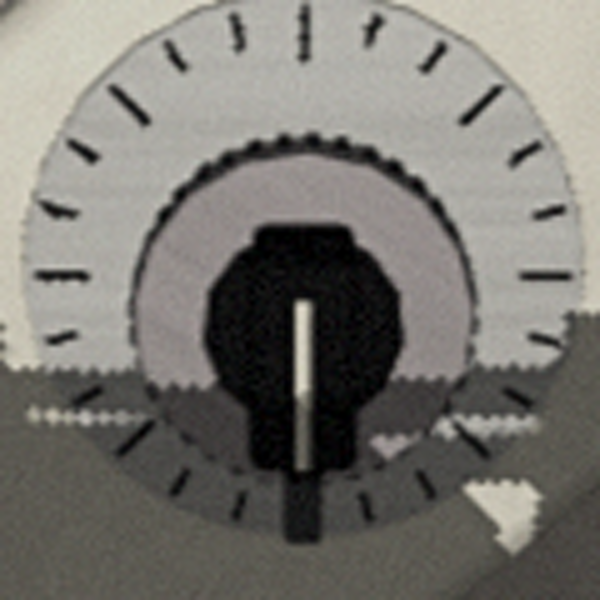

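Line at crop x≈303 from y 300 to 470, and the tooth at x≈303 directly below it, so they look aligned. I'll compute the angle.

```bash
python3 - <<'E'
from h import *
f=dict(np.load("f5.npz"))
def up(p,k=5,o=(262,173)): return (np.array(p)+.5)/k-.5+np.array(o)
W=lambda p,z: onplane(f,up(p),z)[:,:2]
an=lambda p:np.arctan2(p[1][1]-p[0][1],p[1][0]-p[0][0])
print("line",an(W([(303,302),(303,468)],.132)))
t=W([(304,35),(61,275),(546,275)],.074); print("h ticks",an(t[1:])-np.pi/2)
for x in (302.5,303.5): 
  print("tick->tooth",an([t[0],W([(x,515)],.079)[0]]))
d=W([(130,105),(470,440),(482,105),(136,437)],.074);print(an(d[:2])-np.pi/4,an(d[2:])+np.pi/4)
print("tooth own",an(W([(302.5,478),(302.5,540)],.079)))
E
```

```text
line 0.7860230734497382
h ticks 0.7864446651043355
tick->tooth 0.7830558630228834
tick->tooth 0.785167651834174
0.7812789225272501 0.778030526872821
tooth own 0.7859599510701033
```

Knob line is at 0.786 and tooth at 0.783–0.786, so the setting is right. Now rotating to yaw about -1.5 and descending onto the ring, which leaves a long clockwise range clear of the tooth.

```bash
m='from station import arm; s=arm.get_state(); print("W",s["eef_pos"].round(4),s["ee_rot"].round(4),s["force"].round(1),s["moment"].round(3),s["width"],s["q"].round(2))'
python3 -m handwheel '[[0,0,0,0.14],[0,0,0,0.14],[0,0,0,0.14],[0,0,-1.5,0.14],[0,0,-2.5,0.14],[0,0,-2.5,0.14],[0,0,-2.5,0],[0,0,-2,0],[0,0,-1.5,0],[0,0,-1.2,0],[0,0,-0.9,0],[0,0,0,0],[0,0,0,0]]' 0; python3 -c "$m"
```

```text
t: 11.65
eef_pos: [0.5162, -0.0227, 0.2598]
ee_rot: [3.142, -0.0, -1.514]
force: [0.3, 0.1, -0.0]
width: 0.0876
W [ 0.5162 -0.0227  0.2598] [ 3.1416e+00 -2.0000e-04 -1.5137e+00] [ 0.3  0.1 -0. ] [ 0.064  0.123 -0.022] 0.08762795906415786 [ 0.34  0.25 -0.52  0.   -0.8  -0.28]
```

```bash
m='from station import arm; s=arm.get_state(); print("W",s["eef_pos"].round(4),s["ee_rot"].round(4),s["force"].round(1),s["moment"].round(3),s["width"],s["q"].round(2))'
python3 -m handwheel '[[0,0,0,0],[0,0,0,0],[0,0,0,0],[0,0,0,0],[0,0,0,0],[0,0,0,0],[0,0,0,0],[0,0,0,0]]' 1 50; python3 -c "$m"
for i in 1 ; do python3 -m handwheel '[[0,0,0,-0.06],[0,0,0,-0.06],[0,0,0,-0.06]]'; python3 -c "$m"; done
python3 -m handwheel '[[0,0,0,-0.06],[0,0,0,-0.06],[0,0,0,-0.06]]'; python3 -c "$m"
```

```text
t: 12.45
eef_pos: [0.5167, -0.0227, 0.2599]
ee_rot: [-3.14, 0.0, -1.514]
force: [5.8, -0.8, -2.2]
width: 0.047
W [ 0.5167 -0.0227  0.2599] [-3.1400e+00  1.0000e-04 -1.5136e+00] [ 5.8 -0.8 -2.2] [-0.448 -1.514 -0.132] 0.0469791882867462 [ 0.34  0.25 -0.52  0.   -0.8  -0.28]
t: 12.75
eef_pos: [0.5167, -0.0227, 0.2599]
ee_rot: [-3.14, 0.0, -1.696]
force: [4.8, -1.2, -1.5]
width: 0.0471
W [ 0.5167 -0.0227  0.2599] [-3.1402e+00  3.0000e-04 -1.6957e+00] [ 4.8 -1.2 -1.5] [-0.389 -1.549  0.113] 0.04709710748419024 [ 0.34  0.25 -0.52  0.   -0.8  -0.46]
t: 13.05
eef_pos: [0.5167, -0.0227, 0.2599]
ee_rot: [-3.14, 0.001, -1.876]
force: [4.5, -1.6, -1.8]
width: 0.047
W [ 0.5167 -0.0227  0.2599] [-3.1402e+00  5.0000e-04 -1.8757e+00] [ 4.5 -1.6 -1.8] [-0.3   -1.47   0.083] 0.04696624071306903 [ 0.34  0.25 -0.52  0.   -0.8  -0.64]
```

```bash
m='from station import arm; s=arm.get_state(); print("W",s["ee_rot"].round(4)[2],s["force"].round(1),s["moment"].round(3))'
python3 -m handwheel '[[0.06,0,0,-0.06],[0,0,0,-0.05],[0,0,0,-0.05]]' >/dev/null; python3 -c "$m"
for i in 1; do python3 -m handwheel '[[0.04,0,0,-0.03],[0,0,0,-0.03]]'>/dev/null; python3 -c "$m"; done
python3 -m handwheel '[[0,0,0,-0.03],[0,0,0,-0.03]]'>/dev/null; python3 -c "$m"
python3 -m handwheel '[[0,0,0,-0.03],[0,0,0,-0.03]]'>/dev/null; python3 -c "$m"
```

```text
W -2.0354 [ 1.5 -0.9  0.4] [ 0.04  -0.608  0.138]
W -2.0948 [0.1 0.5 4.7] [0.622 0.275 0.132]
W -2.1557 [-0.3  2.3  5.7] [0.961 0.634 0.097]
W -2.2159 [-1.3  2.4  4.9] [0.943 0.624 0.052]
```

```bash
m='from station import arm; s=arm.get_state(); print("W",s["ee_rot"].round(4)[2],s["force"].round(1),s["moment"].round(3))'
python3 -m handwheel '[[-0.04,0,0,-0.03],[0,0,0,-0.03]]' >/dev/null; python3 -c "$m"
python3 -m handwheel '[[0,0,0,-0.03],[0,0,0,-0.03]]'>/dev/null; python3 -c "$m"
python3 -m handwheel '[[0,0,0,-0.03],[0,0,0,-0.03]]'>/dev/null; python3 -c "$m"
python3 -m handwheel '[[0,0,0,-0.03],[0,0,0,-0.03]]'>/dev/null; python3 -c "$m"
```

```text
W -2.2759 [1.  2.  3.8] [0.821 0.053 0.115]
W -2.3361 [1.1 2.  4.8] [0.999 0.117 0.075]
W -2.3961 [0.6 2.6 4.9] [1.092 0.046 0.102]
W -2.4563 [-0.4  3.3  5. ] [1.122 0.13  0.051]
```

```bash
m='from station import arm; s=arm.get_state(); print("W",s["ee_rot"].round(4)[2],s["force"].round(1),s["moment"].round(3))'
python3 -m handwheel '[[0,0,0,-0.03],[0,0,0,-0.03]]' >/dev/null; python3 -c "$m"
python3 -m handwheel '[[0,0,0,-0.03],[0,0,0,-0.03]]'>/dev/null; python3 -c "$m"
python3 -m handwheel '[[0,0,0,-0.03],[0,0,0,-0.03]]'>/dev/null; python3 -c "$m"
```

```text
W -2.5161 [0.  2.4 6.4] [1.088 0.089 0.078]
W -2.576 [0.2 2.2 5.3] [1.119 0.085 0.225]
W -2.636 [0.7 3.1 4.6] [1.189 0.041 0.21 ]
```

```bash
m='from station import arm; s=arm.get_state(); print("W",s["ee_rot"].round(4)[2],s["force"].round(1),s["moment"].round(3), s["joint_efforts"].round(2)[5])'
python3 -m handwheel '[[0,0,0,-0.02]]' >/dev/null; python3 -c "$m"
python3 -m handwheel '[[0,0,0,-0.02]]' >/dev/null; python3 -c "$m"
python3 -m handwheel '[[0,0,0,-0.02]]' >/dev/null; python3 -c "$m"
python3 -m handwheel '[[0,0,0,-0.02]]' >/dev/null; python3 -c "$m"
```

```text
W -2.6559 [0.4 2.6 5.6] [1.232 0.054 0.262] -0.04
W -2.6756 [0.8 2.2 5. ] [1.226 0.014 0.284] 0.05
W -2.6955 [0.3 3.2 5.5] [1.3   0.059 0.281] 0.04
W -2.7154 [-0.2  3.2  5.5] [ 1.255 -0.006  0.303] 0.04
```

```bash
m='from station import arm; s=arm.get_state(); print("W",s["ee_rot"].round(4)[2],s["force"].round(1),s["moment"].round(3))'
python3 -m handwheel '[[0,0,0,0]]' >/dev/null; python3 -c "$m"
python3 -m handwheel '[[0,0,0,0]]' >/dev/null; python3 -c "$m"
python3 -m handwheel '[[0,0,0,-0.02]]' >/dev/null; python3 -c "$m"
python3 -m handwheel '[[0,0,0,-0.01]]' >/dev/null; python3 -c "$m"
python3 -m handwheel '[[0,0,0,0]]' >/dev/null; python3 -c "$m"
```

```text
W -2.7155 [0.4 2.9 5.9] [1.277 0.072 0.06 ]
W -2.7151 [0.2 3.1 4.7] [ 1.304 -0.026  0.038]
W -2.7348 [0.7 3.6 5.4] [1.371 0.014 0.327]
W -2.7452 [0.9 2.8 5.2] [1.34  0.026 0.272]
W -2.745 [-0.5  2.4  5.2] [1.391 0.041 0.184]
```

```bash
m='from station import arm; s=arm.get_state(); print("W",s["ee_rot"].round(4)[2],s["force"].round(1),s["moment"].round(3))'
python3 -m handwheel '[[0,0,0,-0.01]]' >/dev/null; python3 -c "$m"
python3 -m handwheel '[[0,0,0,-0.01]]' >/dev/null; python3 -c "$m"
python3 -m handwheel '[[0,0,0,-0.01]]' >/dev/null; python3 -c "$m"
python3 -m handwheel '[[0,0,0,-0.01]]' >/dev/null; python3 -c "$m"
```

```text
W -2.7546 [0.5 3.6 5.4] [ 1.28  -0.025  0.288]
W -2.7648 [0.6 3.4 5.4] [1.362 0.021 0.349]
W -2.7749 [0.2 2.7 5.5] [ 1.341 -0.036  0.318]
W -2.7848 [0.  4.  4.7] [ 1.461 -0.086  0.339]
```

Moving torque is now 0.32–0.34 N m, right at the stated best value. Releasing and lifting away to check.

```bash
m='from station import arm; s=arm.get_state(); print("W",s["eef_pos"].round(4),s["ee_rot"].round(4),s["force"].round(1),s["moment"].round(3),s["width"])'
python3 -m handwheel '[[0,0,0,0],[0,0,0,0]]'; python3 -c "$m"
python3 -m handwheel '[[0,0,0,0],[0,0,0,0],[0,0,0,0],[0,0,0,0],[0,0,0,0],[0,0,0,0],[0,0,2.5,0],[0,0,3,0],[0,0,3,0],[0,0,3,0],[0,0,3,0],[0,0,0,0],[0,0,0,0],[0,0,0,0]]' 0; python3 -c "$m"
python3 - <<'E'
from h import *
f=arm.grab_frame("wrist"); cv2.imwrite("pics/w6.png",f["image"][:,:,::-1])
np.savez("f6.npz",**{k:np.array(v) for k,v in f.items()})
p=proj(f,[.516,-.023,.1])[0].astype(int)
x,y=p[0]-60,p[1]-60;print(x,y)
crop(f,x,y,x+120,y+120,5,"pics/w6c.png")
g=arm.grab_frame("top"); cv2.imwrite("pics/t6.png",g["image"][:,:,::-1])
E
```

```text
t: 16.85
eef_pos: [0.5168, -0.0226, 0.2598]
ee_rot: [3.142, 0.001, -2.785]
force: [0.7, 4.2, 4.6]
width: 0.0469
W [ 0.5168 -0.0226  0.2598] [ 3.1415e+00  5.0000e-04 -2.7847e+00] [0.7 4.2 4.6] [ 1.338 -0.048  0.179] 0.046944528649064496
t: 18.25
eef_pos: [0.5162, -0.0228, 0.4037]
ee_rot: [3.141, -0.001, -2.784]
force: [-0.3, -0.0, 0.4]
width: 0.0879
W [ 0.5162 -0.0228  0.4037] [ 3.1412e+00 -1.4000e-03 -2.7840e+00] [-0.3 -0.   0.4] [-0.011 -0.003 -0.026] 0.08794681403273338
262 175
```

View pics/w6c.png

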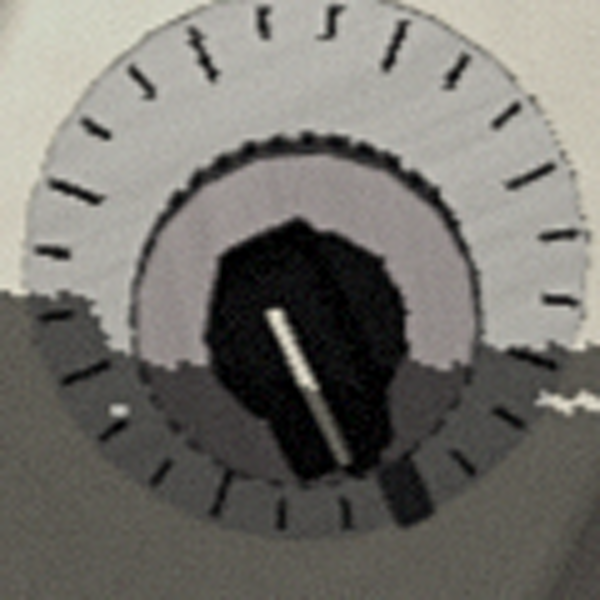

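View pics/w6.png

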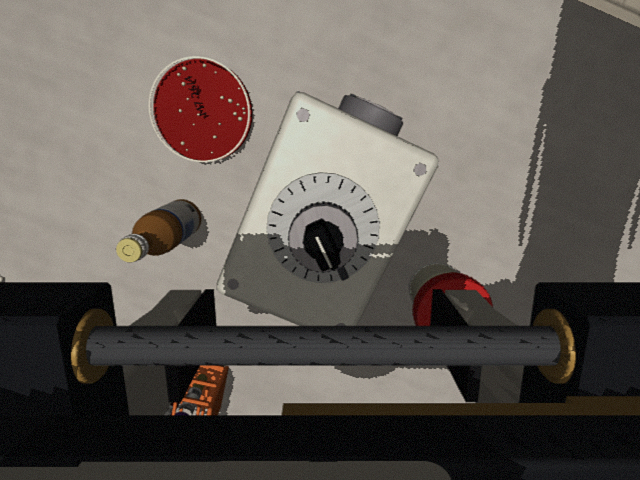

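```bash
python3 - <<'E'
from h import *
f=dict(np.load("f6.npz"))
o=(262,175)
up=lambda p:(np.array(p)+.5)/5-.5+np.array(o)
W=lambda p,z: onplane(f,up(p),z)[:,:2]
an=lambda p:np.arctan2(p[1][1]-p[0][1],p[1][0]-p[0][0])
print("line",an(W([(273,312),(346,463)],.132)))
# white line by mask PCA
im=f["image"].astype(int)
sub=im[175:295,262:382]
m=(sub.min(2)>95); m[:, :50]=0; m[:, 72:]=0; m[:60]=0; m[95:]=0
ys,xs=np.nonzero(m); print(len(xs))
P=onplane(f,np.c_[xs+262,ys+175],.132)[:,:2]
v=np.linalg.svd(P-P.mean(0))[2][0]; print("line pca",np.arctan2(v[1],v[0]),P.mean(0))
tt=W([(380,467),(411,456),(403,526),(431,508)],.079)
print("tooth own",an([tt[:2].mean(0),tt[2:].mean(0)]),"from axis",an([np.array([.5165,-.0231]),tt.mean(0)]))
d=W([(204,55),(397,45),(75,190),(530,177)],.074)
e=W([(85,372),(533,355),(530,177),(75,190)],.074)
print("ticks",an([e[3],e[1]])-np.array([0,np.pi/2,-np.pi/2]),an([e[2],e[0]]))
E
```

```text
line 0.791816629591023
54
line pca 0.8070346339419784 [ 0.51434292 -0.02526985]
tooth own 0.7194610264818141 from axis 0.7985754046293522
ticks [1.57337064e+00 2.57431509e-03 3.14416697e+00] -0.7920346118327684
```

View pics/t6.png

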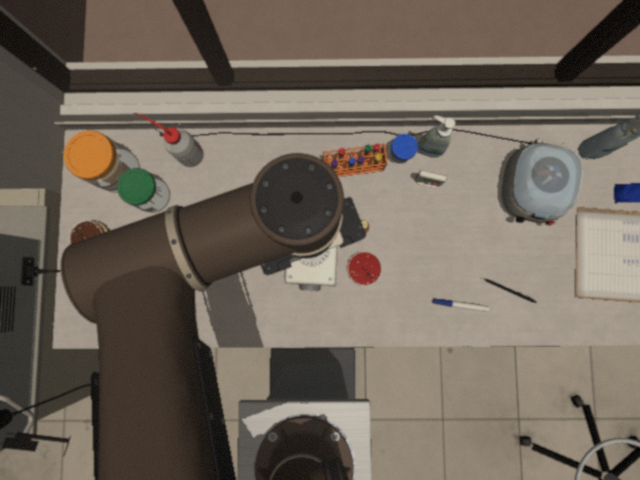

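```bash
python3 -c "
from station import arm
print(arm.get_state()['t']); print(arm.job_done())"
```

```text
18.35
the job is handed in; nothing more can be done
None
```

The stroke is reset and the job is handed in at 18.35 s of the 67 s allowed. I freed the lock ring, turned the pointer knob to the tooth, and tightened the ring again. The gripper is open and about 14 cm above the ring.

- **Freeing the ring:** I turned it 0.55 rad anticlockwise. It was already at free-running torque before I touched the knob.
- **Setting the knob:** My first pinch pressed on something below the fingers with about 14 N, so I reopened, rose 5 mm and gripped again. I then turned the knob 0.85 rad.
- **Knob check before tightening:** The white line read 0.786 rad and the tooth 0.783–0.786 rad.
- **Tightening the ring:** I turned it 1.27 rad clockwise and stopped with the turning torque at about 0.32–0.34 N m. That is roughly 0.34 rad past the bite, against 0.35 rad as best.
- **Knob check after tightening:** The line read 0.79–0.81 rad. The tooth read 0.80 rad from the axis, or about 0.78–0.79 from the disc ticks. One estimate from the tooth's own short edges gave 0.72; I judged it unreliable and did not use it.
- **Bystanders:** Every bystander I could see was where it started. The counter was hidden behind the arm in the last top view, so I could not check it.

The torque readings were noisy, by about 0.03 N m. The free-running readings put the bite up to 0.1 rad later than the tightening readings do, so the ring may be only about 0.28 rad past it. That is still between tight (0.2) and overtightened (0.5). I did not test the clamp by trying to turn the knob.

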